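# Put the ring clamp away and close its case

### The job

Put the wooden ring clamp away: lay it flat in the wide compartment of the wooden case, under the half-open lid, and let go of it. Then lower the lid gently until it is fully shut, without letting it drop, and let go. Leave the pliers where they lie.

Things in the scene. Friction and masses are not known exactly. Their poses are not given: they have to be found in the camera images.
- tool_case: wooden case fixed on a low plywood-topped riser (its flat top is at z = 0.062), 172 (x) x 171 (y) x 34 mm high without lid; walls and floor 6 mm. Origin: centre of its underside. x points from its front (robot's side) to the hinge at the back, y to the left, z up. The left compartment is wide; the right one, beyond a 5 mm divider, is 33 mm wide and holds tweezers
- compartment (a point): centre of the wide compartment's floor, 6 mm above the riser; axes as those of the case. The compartment is 160 mm in x, 120 mm in y and 28 mm deep
- case_lid (a joint): lid angle, rad: 0 shut, positive open, stop at 1.05, so the open lid hangs over the back part of the case and is in the way of a gripper standing upright over the compartment; reach in with the tool leaning to the front. The stiff hinge holds the lid above about 0.75 rad; lower down the lid (0.3 kg) falls unless held. Closing faster than 2 rad/s is a slam
- lid_hinge (a point): middle of the hinge line, 86 mm behind the case's centre and 34 mm above the riser; the hinge line is the case's y axis direction
- lid_handle (a point): grip point on the lid's pull tab, which stands 45 mm out of the middle of the lid's free edge, in its plane: 24 mm wide along the hinge line, 12 mm thick like the lid. The point is mid-width, mid-thickness, 32 mm out from the edge, 204 mm from the hinge line; lid shut: 6 mm above it. x points along the lid to the hinge, y along the hinge line, z out of the lid's upper face
- clamp_center (a point): centre of the loose wooden ring clamp, a bar 126 mm long (its y axis), 28 mm wide (x) and 20 mm high with a band round its middle, 60 g, lying flat on the riser; the point is 11 mm above its underside. Either end may go to the front of the case
- flat_pliers: red-handled pliers lying loose on the riser, 45 x 138 (y) x 12 mm, origin at the centre of the underside; a bystander that stays where it is

How it is judged (in metres and radians):
On the way:
1. the clamp lies flat in the wide compartment, let go, with the lid still open (x of clamp_center in the frame of compartment between -0.03 and 0.03 m and y of clamp_center in the frame of compartment between -0.055 and 0.055 m and z of clamp_center in the frame of compartment below 0.018 m and angle between clamp_center's own z axis and vertical below 0.12 rad and contact force between the fingers and ring_clamp below 0.1 N and value of joint case_lid above 0.5 rad), for 0.2 s.
At the end, for the whole second after the job is handed in: the lid is shut (under 0.03 rad) and the clamp lies flat (within 0.12 rad, its centre under 18 mm above the floor) inside the wide compartment; the pliers lie within 30 mm of where they lay (value of joint case_lid below 0.03 rad and x of clamp_center in the frame of compartment between -0.03 and 0.03 m and y of clamp_center in the frame of compartment between -0.055 and 0.055 m and z of clamp_center in the frame of compartment below 0.018 m and angle between clamp_center's own z axis and vertical below 0.12 rad and distance of flat_pliers from where it was at the start of the episode below 0.03 m); the robot touches nothing.
It fails at once if the lid falls or slams (closes faster than 2 rad/s) (velocity of joint case_lid below -2 rad/s).
It fails at once if the pliers are shifted by more than 30 mm (distance of flat_pliers from where it was at the start of the episode above 0.03 m).
It also fails if it takes over 64 s, if anything falls off the work surface, if the arm or the gripper's body presses on something with over 40 N, if the wrist force passes 120 N, or if a joint passes its speed limit or range.

### The arm

A 6-joint arm with a two-finger parallel gripper is mounted at the origin on a cart in front of the work surface, level with it; the furniture and walls round the work are solid. World frame = base frame: x ahead of the robot, y to its left, z up, the work surface at z = 0. Lengths are in mm, angles in degrees, forces in N, time in s.
With the tool pointing down it reaches from about 350 to 850 mm from the base axis. Payload 8.1 kg.
Tool frame: the origin (TCP) lies at the very end of the fingers, on their centre line; the grasp point (between the pads) lies 19 mm behind it; z points along the fingers, y is the direction in which the jaws open and shut (so a half turn about z gives the same grasp; the last joint's range is limited). The gripper opens to 85 mm and grips with 20 to 120 N. Pads are 22 mm wide; open, the fingers measure 114 mm over their backs; the gripper's body (76 mm by 85 mm) begins 54 mm behind the grasp point. The pads swing forward as they close: fully open they stand 13 mm farther back than shut.
Start: joints at [-69.695, 7.471, 85.268, -0, 87.261, -4.893], TCP at [255.475, -542.898, 231.292] pointing down, gripper open.
Joint ranges: [-169.43, 169.43], [-51.17, 129.36], [1.28, 143.12], [-76.62, 256.62], [0, 156.53], [-152.29, 152.29]. Speed limits (degrees/s): [136.94, 136.94, 159.86, 180, 180, 180].

### API

Orientations are given as [roll, pitch, yaw] about the fixed x, y, z axes, in that order (R = Rz(yaw) Ry(pitch) Rx(roll)).
In Python, from bench import r gives the robot as it stands.
- The arm moves only by the shell command python3 -m jog 'ROWS' [OPENING] [FORCE]. ROWS is JSON, a list of rows, each a list of 6 numbers: the shift along the tool's x, y, z normalised to -1 to 1, where 1 is 0.25 m, then the turn, a rotation vector about the tool's x, y, z normalised to -1 to 1, where 1 is pi rad. In form: [[x, y, z, ax, ay, az], ...]. A call has 1 to 10 rows; each row is the pose to reach, as a shift and turn from the pose commanded when the call began, along the tool's axes at that moment, turning the shorter way round; what a row does not reach only later rows make up. A row lasts 1/10 s, in which the tool goes at most 50 mm and 8.59 degrees, less where a joint would pass 70% of its speed; a pose out of reach is approached as far as the arm can. A call with a number of a shift or a turn outside -1 to 1 is refused whole. A call with a gripper value outside its range is refused whole. OPENING is the opening, from 0 (shut) to 1 (fully open), set as the call begins (- or left out, the last holds). The fingers move at their own pace and stop on an object; FORCE is the grip in N (left out, the last holds). Time passes only in rows, so rows that repeat a pose let the fingers close. It gives the time, the measured TCP pose, the force and the opening at its end, in the units of the state.
- r.sense(): the state, without advancing time (a new reading comes with each control period).
- r.snapshot(name): name is "scene" or "top" or "wrist"; returns a dict with "pixels" (400x640x3 uint8, red, green, blue), "intrinsics" (3x3 intrinsics, pixels), "dist" ([k1, k2, p1, p2, k3] as OpenCV has them; the pictures are not rectified), "extrinsics" (4x4, takes a point from camera to world coordinates). Camera axes: x right, y down, z forward; pixel columns grow to the right and rows downward; lengths in mm; the calibration is good to about 2 mm. A picture is of the moment at which its call begins. There is no depth.
- r.hand_in(): hands the job in, once; it reports no verdict.
The state is a dict: "time": time; "joint_pos": joint angles; "qd": joint speeds; "joint_efforts": joint torques, N m; "tool_pos": TCP position; "tcp_rot": TCP orientation; "ft_force": force on the tool from outside, world axes, zero at the start; "wrist_torque": the same for the moment, N m; "finger_gap": finger opening in mm.
Only numpy, scipy, OpenCV 4.12 (cv2) and the standard library are available. Lean on these libraries where they do the work, as an engineer would, in place of code of your own. Each camera call takes 0.05 s, during which the arm holds its last target.

## Working session

There is one attempt and no reset: what is moved stays moved. The work goes in short steps, Python scripts to look and compute and a shell command to move; the robot and the scene stay as the last step left them, time stands still between calls to the robot, and variables do not carry over. Pictures are saved under pics/ and viewed, and the job is handed in when it is done.

```bash
ls -la; mkdir -p pics; python3 - <<'E'
from bench import r
import cv2
for n in ["scene","top","wrist"]:
    s=r.snapshot(n); cv2.imwrite(f"pics/{n}0.png",s["pixels"][:,:,::-1])
    print(n,s["intrinsics"],s["dist"],s["extrinsics"])
print(r.sense())
E
```

```text
total 12
drwxr-xr-x  3 agent agent 4096 Dec  7 00:36 .
drwxr-xr-x 23 root  root  4096 Dec  7 00:36 ..
drwxr-xr-x  2 agent agent 4096 Dec  7 00:36 pics
scene [[367.86468546   0.         315.6281052 ]
 [  0.         367.86468546 200.30950061]
 [  0.           0.           1.        ]] [-0.08120347  0.          0.          0.          0.        ] [[-8.79332392e-01 -2.28361970e-01  4.17881987e-01  2.55787923e+02]
 [-4.76088677e-01  4.01885793e-01 -7.82193954e-01  8.57258296e+02]
 [ 1.06825189e-02 -8.86757363e-01 -4.62111744e-01  4.99213482e+02]
 [ 0.00000000e+00  0.00000000e+00  0.00000000e+00  1.00000000e+00]]
top [[463.51406235   0.         317.66433729]
 [  0.         463.51406235 192.11326593]
 [  0.           0.           1.        ]] [-0.04531811  0.          0.          0.          0.        ] [[-7.28062982e-04 -9.98605098e-01  5.27951509e-02  5.63179504e+02]
 [-9.99890651e-01  1.50675904e-03  1.47110838e-02  1.81399676e+02]
 [-1.47701129e-02 -5.27786672e-02 -9.98496999e-01  1.17405837e+03]
 [ 0.00000000e+00  0.00000000e+00  0.00000000e+00  1.00000000e+00]]
wrist [[310.7513967    
[... 414 characters left out ...]
0000e+00  1.00000000e+00]]
{'time': 0.15, 'joint_pos': array([-6.96954310e+01,  7.50642177e+00,  8.53156353e+01,  5.97624639e-04,
        8.72621750e+01, -4.89298622e+00]), 'qd': array([-0.06996626, -0.17844486, -0.22991829,  0.04159607, -0.00307895,
       -0.06522161]), 'joint_efforts': array([ 1.32454588e-03, -5.70066869e+01, -5.01157844e+01, -1.76585104e-04,
        9.67550150e-03, -5.04626587e-05]), 'tool_pos': array([ 255.31845385, -542.48940235,  230.46574723]), 'tcp_rot': array([-1.79916126e+02, -7.77929881e-03,  2.51975206e+01]), 'ft_force': array([-0.16203158,  1.08240891, -0.65193533]), 'wrist_torque': array([ 0.04638899, -0.01053275, -0.02894515]), 'finger_gap': 85.4378187895355}
```

View pics/scene0.png

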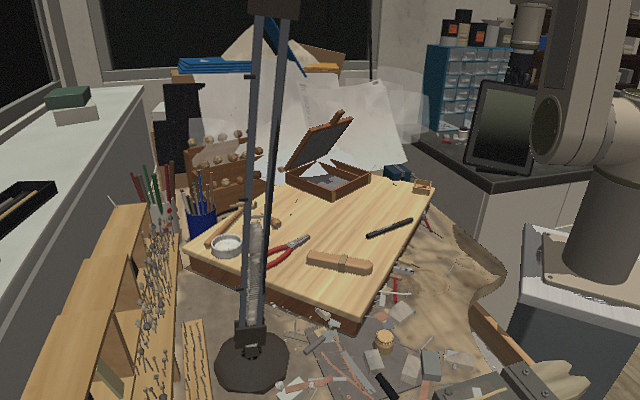

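View pics/top0.png

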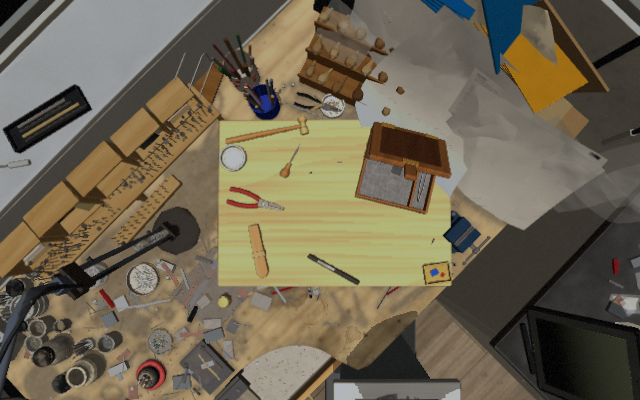

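View pics/wrist0.png

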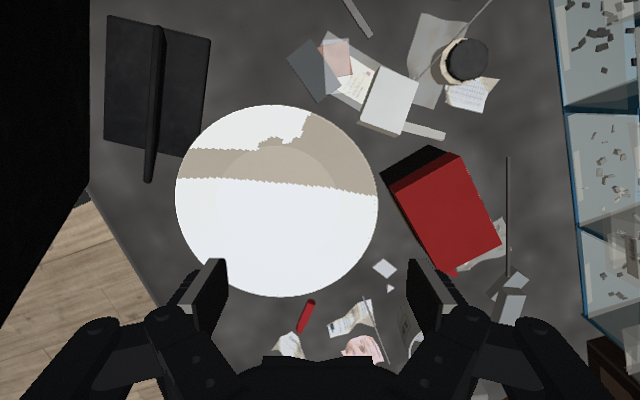

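```bash
cat > h.py <<'E'
from bench import r
import numpy as np, cv2
from scipy.spatial.transform import Rotation as R
def crop(n,x0,y0,x1,y1,f,name):
    s=r.snapshot(n); im=s["pixels"][y0:y1,x0:x1,::-1]
    cv2.imwrite(name,cv2.resize(im,None,fx=f,fy=f,interpolation=cv2.INTER_CUBIC))
def onz(s,uv,z):
    n=cv2.undistortPoints(np.array([uv],float).reshape(-1,1,2),s["intrinsics"],s["dist"]).reshape(-1,2)
    T=s["extrinsics"]; d=np.c_[n,np.ones(len(n))]@T[:3,:3].T; o=T[:3,3]
    return o+d*((np.broadcast_to(z,len(n))-o[2])/d[:,2])[:,None]
def proj(s,P):
    T=np.linalg.inv(s["extrinsics"]); rv=cv2.Rodrigues(T[:3,:3])[0]
    return cv2.projectPoints(np.array(P,float).reshape(-1,1,3),rv,T[:3,3],s["intrinsics"],s["dist"])[0].reshape(-1,2)
def rows(pos,rpy):
    "shift/turn from measured pose to target, normalised"
    q=r.sense(); A=R.from_euler('xyz',q["tcp_rot"],degrees=True); B=R.from_euler('xyz',rpy,degrees=True)
    return np.r_[A.inv().apply(np.array(pos)-q["tool_pos"])/250,(A.inv()*B).as_rotvec()/np.pi].round(4)
E
python3 - <<'E'
from h import *
crop("top",215,180,300,290,7,"pics/t1.png")
crop("top",345,115,460,220,6,"pics/t2.png")
crop("scene",260,90,400,290,3,"pics/s1.png")
E
```

```text
(no output)
```

View pics/t1.png

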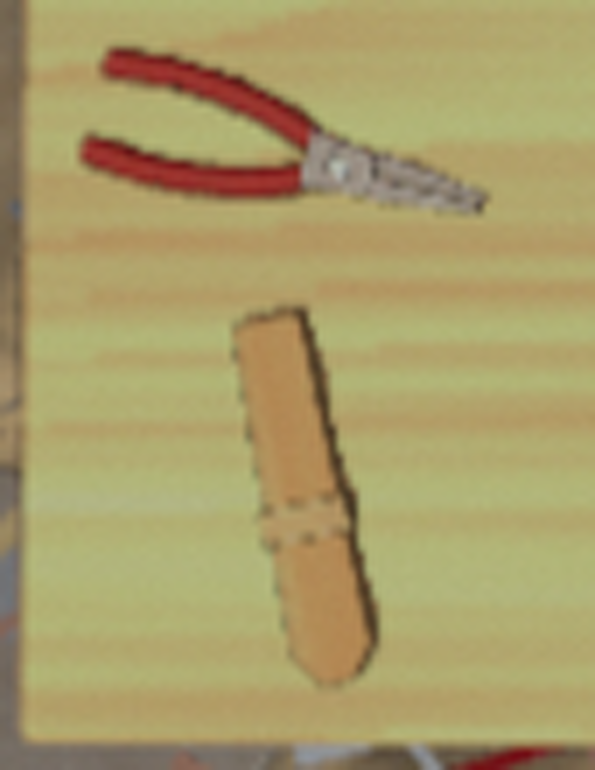

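View pics/t2.png

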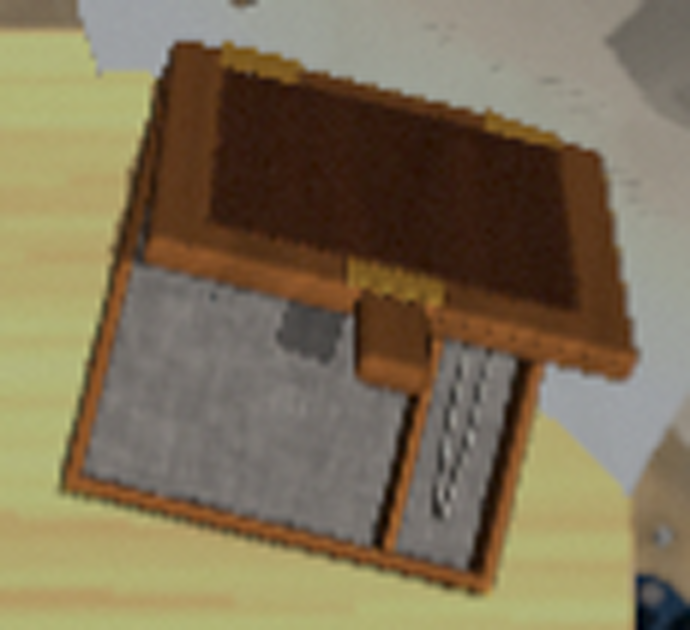

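View pics/s1.png

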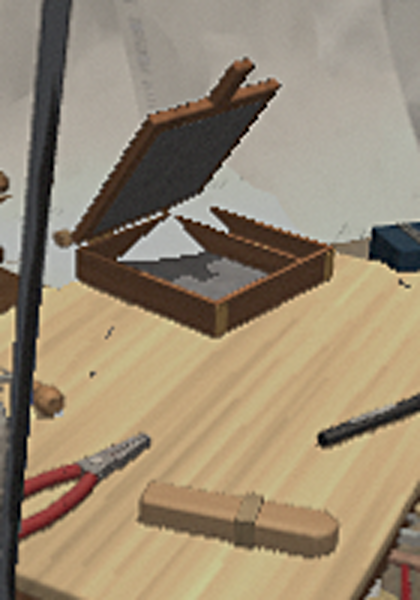

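```bash
cat > pose.py <<'E'
from h import *
s=r.snapshot("top"); sc=r.snapshot("scene")
c=lambda p,f,o:np.array(p,float)/f+np.array(o)
f=onz(s,[c((65,490),6,(345,115)),c((488,590),6,(345,115))],96)
print("front corners",f,np.linalg.norm(f[0]-f[1]))
k=onz(s,[c((235,325),7,(215,180)),c((303,310),7,(215,180)),c((330,688),7,(215,180)),c((306,520),7,(215,180))],82)
print("clamp",k)
# fit case pose + lid from points in both views
T=lambda p,f,o:c(p,f,o)
top=[((65,490),'FL'),((488,590),'FR'),((150,250),'LL'),((635,375),'LR'),((160,262),None)]
E
python3 pose.py
```

```text
front corners [[609.44136103 108.49911408  96.        ]
 [570.46523962 -55.00562489  96.        ]] 168.0861020659381
clamp [[540.12103761 360.52338406  82.        ]
 [545.1747809  337.55537359  82.        ]
 [418.68286144 327.89937652  82.        ]
 [474.75975768 336.20201262  82.        ]]
```

```bash
cat > ov.py <<'E'
from h import *
import sys
cx,cy,yaw,lid=map(float,sys.argv[1:5]); tag=sys.argv[5]
Rz=R.from_euler('z',yaw,degrees=True)
W=lambda P:Rz.apply(np.array(P,float))+[cx,cy,62]
box=[[-86,85.5,34],[-86,-85.5,34],[86,-85.5,34],[86,85.5,34],[-86,85.5,34]]
bot=[[-86,85.5,0],[-86,-85.5,0]]
def L(d,y,h): # along lid, from hinge
    return [86-d*np.cos(lid)-h*np.sin(lid)*-1, y, 34+d*np.sin(lid)+h*np.cos(lid)]
lo=[L(0,85.5,0),L(172,85.5,0),L(172,-85.5,0),L(0,-85.5,0)]
up=[L(0,85.5,12),L(172,85.5,12),L(172,-85.5,12),L(0,-85.5,12)]
tab=[L(172,12,12),L(217,12,12),L(217,-12,12),L(172,-12,12)]
Cl=R.from_euler('z',9.7,degrees=True).apply([[63,0,20],[-63,0,20]])+[480.7,338.5,62]
for n,(x0,y0,x1,y1) in {"top":(345,110,460,220),"scene":(265,100,385,210)}.items():
    s=r.snapshot(n); im=s["pixels"][y0:y1,x0:x1,::-1]; im=cv2.resize(im,None,fx=6,fy=6,interpolation=cv2.INTER_CUBIC)
    for P,col in ((box,(0,255,0)),(bot,(0,255,0)),(lo,(255,0,0)),(up,(0,255,255)),(tab,(255,0,255))):
        p=((proj(s,W(P))-[x0,y0]+.5)*6).astype(int); cv2.polylines(im,[p],False,col,1)
    cv2.imwrite(f"pics/ov_{n}_{tag}.png",im)
E
python3 ov.py 673.6 6.8 -13.4 1.0 a
```

```text
(no output)
```

View pics/ov_top_a.png

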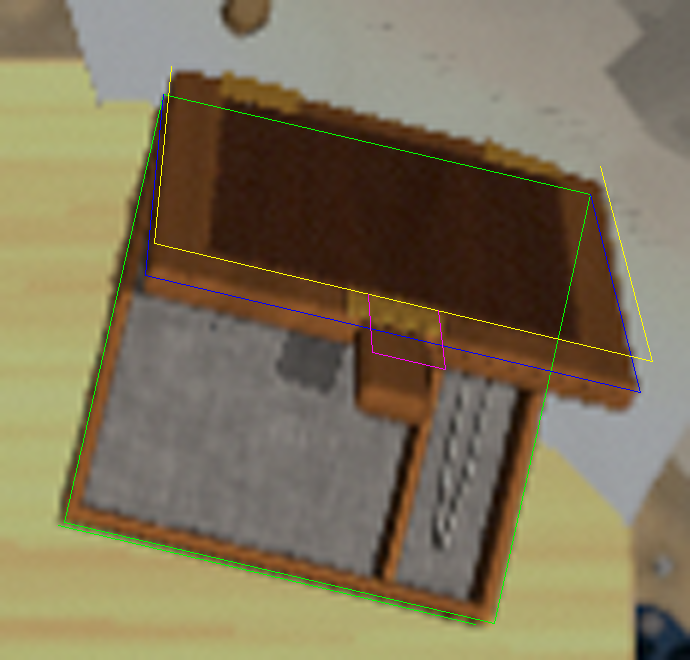

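View pics/ov_scene_a.png

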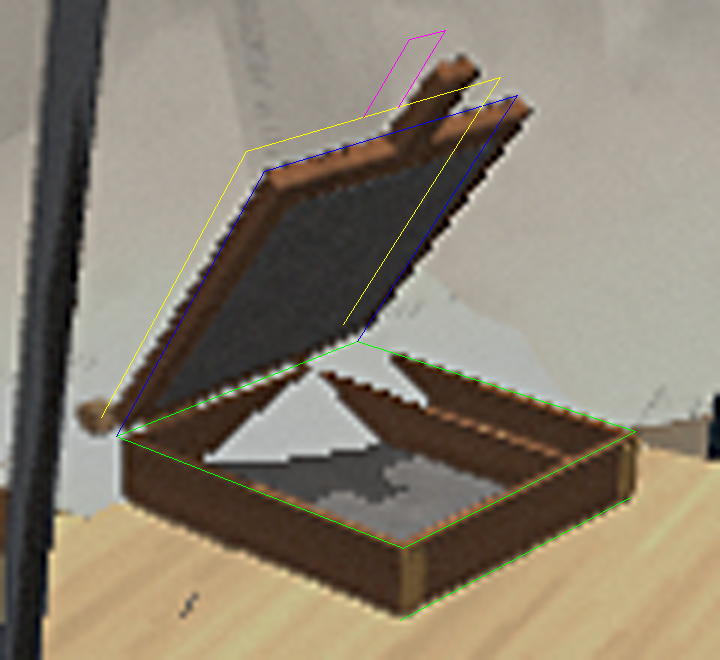

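```bash
python3 ov.py 674 7 -13.4 0.88 b; python3 -c "
import cv2,numpy as np
a=cv2.imread('pics/ov_top_b.png');b=cv2.imread('pics/ov_scene_b.png')
h=440;f=lambda i:cv2.resize(i,(395,400))
cv2.imwrite('pics/ovb.png',np.hstack([f(a),f(b)]))"
```

```text
(no output)
```

View pics/ovb.png

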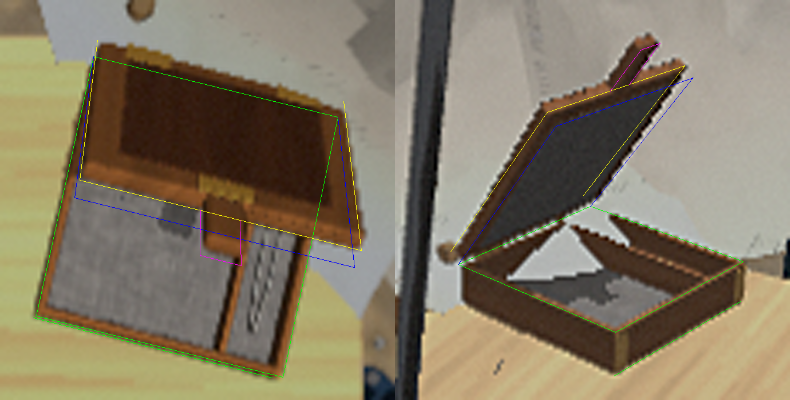

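```bash
cat >> h.py <<'E'
def lean(psi,t):
    p,t=np.radians([psi,t]); c,s_=np.cos(p),np.sin(p)
    z=np.array([np.sin(t)*c,np.sin(t)*s_,-np.cos(t)]); x=-np.array([np.cos(t)*c,np.cos(t)*s_,np.sin(t)])
    return R.from_matrix(np.c_[x,np.cross(z,x),z]).as_euler('xyz',degrees=True)
CASE=np.array([674,7,62.]); PSI=-13.4
def case(p): return R.from_euler('z',PSI,degrees=True).apply(p)+CASE
E
python3 - <<'E'
from h import *
q=r.sense();A=R.from_euler('xyz',q["tcp_rot"],degrees=True)
s=r.snapshot("wrist");T=s["extrinsics"]
print("cam in tool",A.inv().apply(T[:3,3]-q["tool_pos"]), A.inv().as_matrix()@T[:3,:3])
print(rows([255,-543,340],[180,0,25.2]),rows([400,0,340],[180,0,107]))
E
```

```text
cam in tool [  80.05125488    0.49370581 -142.7510819 ] [[ 1.21648296e-04 -9.51451658e-01 -3.07798195e-01]
 [ 9.99999968e-01  1.84493114e-04 -1.75075709e-04]
 [ 2.23362721e-04 -3.07798163e-01  9.51451649e-01]]
[-0.002  -0.0005 -0.4347 -0.     -0.      0.    ] [ 1.4477 -1.7187 -0.4347  0.     -0.     -0.4544]
```

```bash
python3 -m jog '[[0,0,-0.2,0,0,0],[0,0,-0.4,0,0,0],[0.72,-0.86,-0.43,0,0,-0.23],[0.72,-0.86,-0.43,0,0,-0.23],[0.72,-0.86,-0.43,0,0,-0.23],[0.72,-0.86,-0.43,0,0,-0.23],[0.72,-0.86,-0.43,0,0,-0.23],[0.72,-0.86,-0.43,0,0,-0.23],[0.72,-0.86,-0.43,0,0,-0.23],[0.72,-0.86,-0.43,0,0,-0.23]]' 1; python3 - <<'E'
from h import *
print(rows([410,60,320],[180,0,120]),rows([440,200,300],lean(9.7,15)))
E
```

```text
time: 1.65
tool_pos: [327.1, -271.5, 339.2]
tcp_rot: [179.9, 0.0, 66.7]
ft_force: [0.5, -0.7, -1.1]
finger_gap: 85.5
[ 1.349e+00 -2.202e-01  7.550e-02  2.000e-04  4.000e-04 -2.962e-01] [ 1.9109 -0.3317  0.1549 -0.0894 -0.048  -0.6787]
```

```bash
python3 -m jog '[[1,-0.17,0.05,0,0,-0.3],[1,-0.17,0.05,0,0,-0.3],[1,-0.17,0.05,0,0,-0.3],[1,-0.17,0.05,0,0,-0.3],[1,-0.17,0.05,0,0,-0.3],[1,-0.17,0.05,0,0,-0.3],[1,-0.17,0.05,0,0,-0.3],[1,-0.17,0.05,0,0,-0.3]]'; python3 - <<'E'
from h import *
print(rows([430,200,300],lean(9.7,10)))
print(rows([440,300,200],lean(9.7,30)))
E
```

```text
time: 2.45
tool_pos: [387.4, -25.8, 326.0]
tcp_rot: [-180.0, -0.0, 120.6]
ft_force: [0.3, -0.4, 0.2]
finger_gap: 85.9
[ 0.6905  0.6067  0.1038 -0.0337 -0.0488 -0.3827]
[ 1.0143  0.8452  0.5037 -0.1005 -0.146  -0.3745]
```

```bash
python3 -m jog '[[1,0.8,0.4,-0.1,-0.146,-0.374],[1,0.8,0.4,-0.1,-0.146,-0.374],[1,0.8,0.4,-0.1,-0.146,-0.374],[1,0.8,0.4,-0.1,-0.146,-0.374],[1,0.8,0.4,-0.1,-0.146,-0.374],[1,0.8,0.4,-0.1,-0.146,-0.374],[1,0.8,0.4,-0.1,-0.146,-0.374],[1,0.8,0.4,-0.1,-0.146,-0.374],[1,0.8,0.4,-0.1,-0.146,-0.374],[1,0.8,0.4,-0.1,-0.146,-0.374]]'; python3 - <<'E'
from h import *
print(r.sense()["joint_pos"])
print(rows([483.7-40,339-7,150],lean(9.7,30)))
crop("wrist",0,0,640,400,1,"pics/w1.png")
E
```

```text
time: 3.45
tool_pos: [432.0, 290.3, 224.9]
tcp_rot: [-179.9, 29.9, -170.5]
ft_force: [-0.2, -0.7, 0.5]
finger_gap: 85.2
[ 37.83187111 -30.91865328 124.25249514 -15.83775429  60.7773277
 -57.09182559]
[ 0.0856  0.1574  0.2964 -0.001  -0.0003 -0.0008]
```

View pics/w1.png

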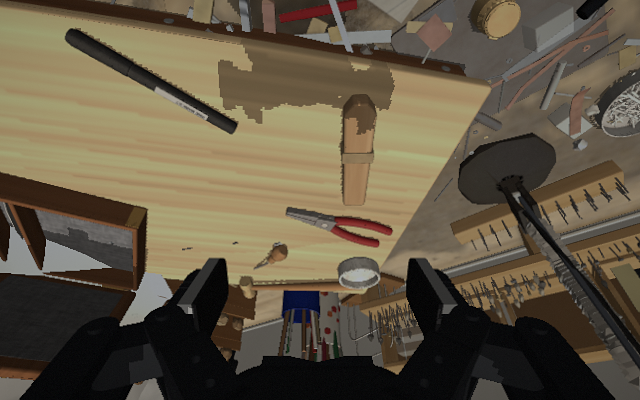

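```bash
python3 - <<'E'
from h import *
s=r.snapshot("wrist")
k=onz(s,[(362,95),(354,204),(357,157),(343,157),(373,157)],82); print(k)
d=k[1]-k[0];print(np.degrees(np.arctan2(d[1],d[0])),np.linalg.norm(d),(k[0]+k[1])/2)
print(rows([483.7-29.5,339-5,150-30],lean(9.7,30)),rows([483.7,339,68],lean(9.7,30)))
E
```

```text
[[415.52511092 324.06822973  82.        ]
 [544.83678022 350.54720279  82.        ]
 [478.53957215 336.51233086  82.        ]
 [480.69317785 323.37249604  82.        ]
 [476.07096271 351.53999261  82.        ]]
11.572403627378177 131.99486289920452 [480.18094557 337.30771626  82.        ]
[ 1.150e-01  1.572e-01  4.255e-01 -1.000e-03 -2.000e-04 -2.300e-03] [ 1.153e-01  1.578e-01  6.655e-01 -1.000e-03 -2.000e-04 -2.300e-03]
```

```bash
python3 -m jog '[[0.115,0.155,0.2,0,0,0],[0.115,0.155,0.4,0,0,0],[0.115,0.155,0.5,0,0,0],[0.115,0.155,0.55,0,0,0],[0.115,0.155,0.6,0,0,0],[0.115,0.155,0.6,0,0,0]]' 0.75; python3 - <<'E'
from h import *
print(rows([483.7,338.5,68],lean(10.3,30)))
crop("wrist",0,0,640,400,1,"pics/w2.png")
crop("scene",220,180,420,330,4,"pics/s2.png")
E
```

```text
time: 4.15
tool_pos: [475.5, 336.7, 80.1]
tcp_rot: [-179.9, 29.8, -170.7]
ft_force: [0.4, 0.3, 0.1]
finger_gap: 63.9
[-0.005   0.0019  0.0585 -0.0032 -0.001  -0.0046]
```

View pics/w2.png

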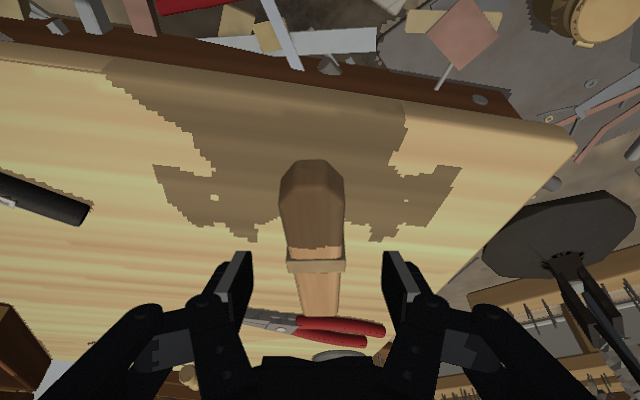

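View pics/s2.png

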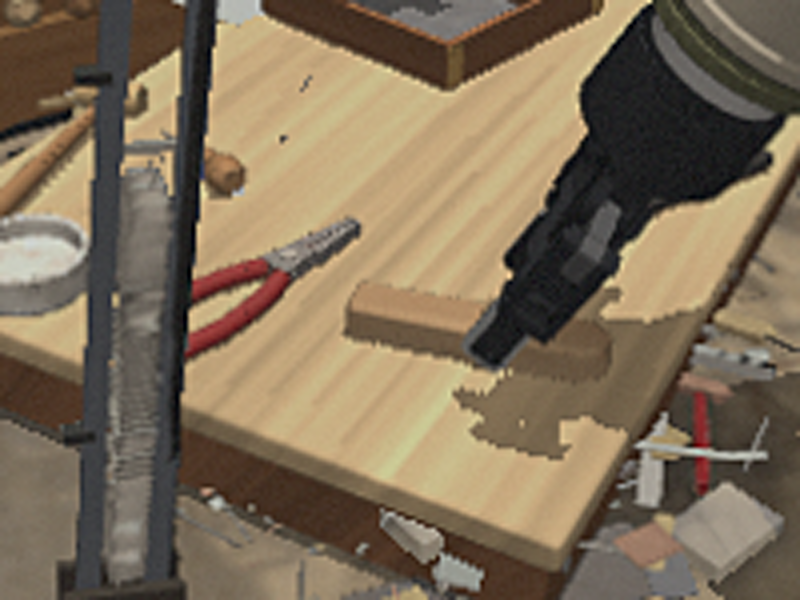

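```bash
python3 -m jog '[[-0.005,0,0.03,0,0,-0.004],[-0.005,0,0.056,-0.003,0,-0.004],[-0.005,0,0.056,-0.003,0,-0.004]]' 0.75;  python3 -m jog '[[0,0,0,0,0,0],[0,0,0,0,0,0],[0,0,0,0,0,0],[0,0,0,0,0,0],[0,0,0,0,0,0],[0,0,0,0,0,0],[0,0,0,0,0,0]]' 0 40
```

```text
time: 4.55
tool_pos: [483.0, 339.1, 70.0]
tcp_rot: [179.9, 30.0, -169.6]
ft_force: [-0.5, 0.2, -0.8]
finger_gap: 63.7
time: 5.25
tool_pos: [483.1, 339.6, 71.0]
tcp_rot: [179.9, 30.0, -169.6]
ft_force: [-4.5, -0.1, 5.9]
finger_gap: 25.2
```

```bash
python3 -m jog '[[-0.02,0,-0.035,0,0,0],[-0.04,0,-0.07,0,0,0],[-0.08,0,-0.139,0,0,0],[-0.16,0,-0.278,0,0,0],[-0.16,0,-0.278,0,0,0],[-0.16,0,-0.278,0,0,0]]'; python3 - <<'E'
from h import *
crop("wrist",0,0,640,400,1,"pics/w3.png")
crop("scene",220,150,420,300,4,"pics/s3.png")
E
```

```text
time: 5.85
tool_pos: [483.8, 340.0, 153.3]
tcp_rot: [179.8, 30.2, -169.6]
ft_force: [-0.4, -0.8, -1.0]
finger_gap: 25.0
```

View pics/w3.png

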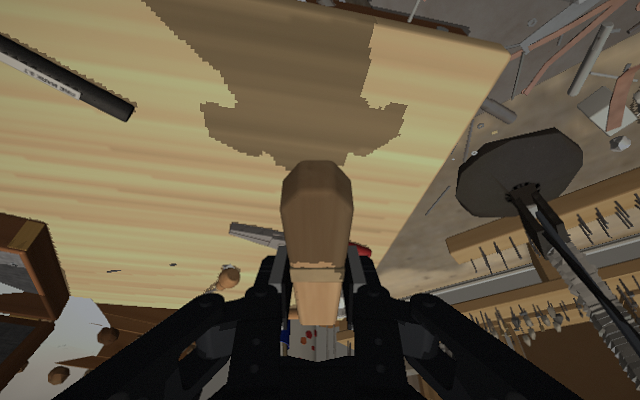

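View pics/s3.png

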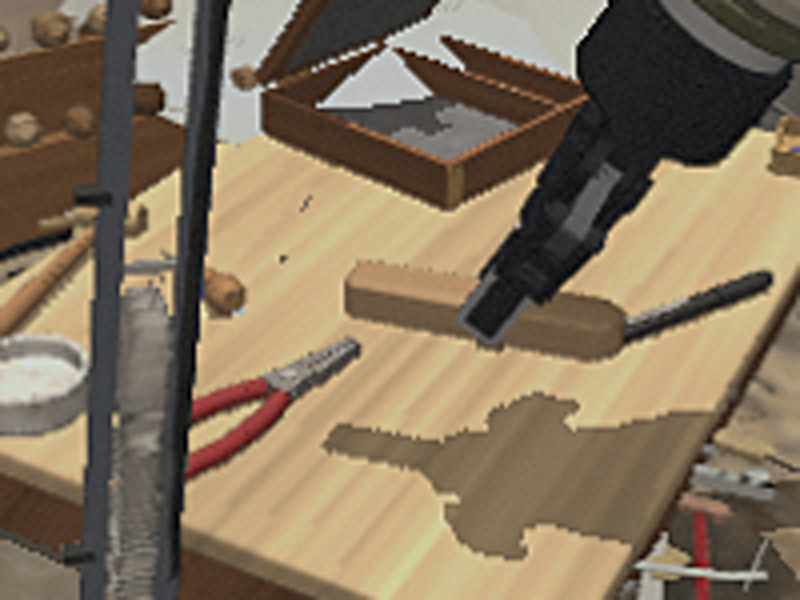

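```bash
cat > cl.py <<'E'
from h import *
import sys
tag=sys.argv[1]; psi=float(sys.argv[2])
q=r.sense(); Rz=R.from_euler('z',psi,degrees=True)
c=q["tool_pos"]+Rz.apply([-2.7,0,2])
B=[[63,0,9],[-63,0,9],[-63,0,-11],[63,0,-11],[63,0,9]]
for n in("scene","wrist","top"):
    s=r.snapshot(n); im=s["pixels"][:,:,::-1]; p=proj(s,Rz.apply(B)+c)
    a=np.maximum(p.min(0)-30,0).astype(int); b=(p.max(0)+30).astype(int)
    im=im[a[1]:b[1],a[0]:b[0]]; f=min(4,600/im.shape[0],800/im.shape[1]); im=cv2.resize(im,None,fx=f,fy=f,interpolation=cv2.INTER_CUBIC)
    cv2.polylines(im,[((p-a+.5)*f).astype(int)],False,(0,255,0),1); cv2.imwrite(f"pics/cl_{n}_{tag}.png",im)
E
python3 cl.py a 10.4
```

```text
(no output)
```

View pics/cl_scene_a.png

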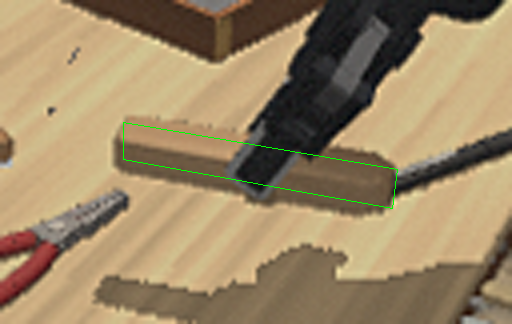

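View pics/cl_wrist_a.png

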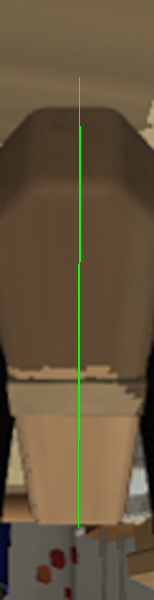

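```bash
python3 - <<'E'
from h import *
for d in ((-115,0,130),(-3,0,40),(0,0,1)):
    P=case(np.array([-7.3,19.5,15])+d); print(P,rows(P,lean(PSI,30)))
E
```

```text
[559.54859421  54.31189822 207.        ] [-2.0080e-01 -1.1746e+00 -1.5220e-01  6.6100e-02 -7.0000e-04  1.1490e-01]
[668.49949257  28.35613303 117.        ] [-3.7690e-01 -1.3558e+00  3.6400e-01  6.6100e-02 -7.0000e-04  1.1490e-01]
[671.41782021  27.66088932  78.        ] [-3.0870e-01 -1.3607e+00  5.0470e-01  6.6100e-02 -7.0000e-04  1.1490e-01]
```

```bash
python3 -m jog '[[-0.08,-0.15,-0.15,0.02,0,0.03],[-0.17,-0.98,-0.15,0.066,0,0.115],[-0.17,-0.98,-0.15,0.066,0,0.115],[-0.17,-0.98,-0.15,0.066,0,0.115],[-0.17,-0.98,-0.15,0.066,0,0.115],[-0.17,-0.98,-0.15,0.066,0,0.115],[-0.17,-0.98,-0.15,0.066,0,0.115],[-0.17,-0.98,-0.15,0.066,0,0.115]]'; python3 - <<'E'
from h import *
for d in ((-115,0,130),(-3,0,40),(0,0,1)):
    P=case(np.array([-7.3,19.5,15])+d); print(P,rows(P,lean(PSI,30)))
print(r.sense()["joint_pos"])
E
```

```text
time: 6.9
tool_pos: [544.7, 101.3, 203.2]
tcp_rot: [179.9, 29.9, 166.5]
ft_force: [-0.9, 1.1, -1.2]
finger_gap: 25.0
[559.54859421  54.31189822 207.        ] [-0.0957 -0.1689  0.0372  0.0003 -0.0006 -0.0007]
[668.49949257  28.35613303 117.        ] [-3.047e-01 -1.689e-01  5.726e-01  3.000e-04 -6.000e-04 -7.000e-04]
[671.41782021  27.66088932  78.        ] [-2.374e-01 -1.692e-01  7.138e-01  3.000e-04 -6.000e-04 -7.000e-04]
[ 13.80131401 -23.72387663 121.56138979 -15.86621258  56.10439191
 -56.86026488]
```

```bash
python3 -m jog '[[-0.095,-0.169,0.037,0,0,0],[-0.095,-0.169,0.037,0,0,0],[-0.165,-0.169,0.22,0,0,0],[-0.235,-0.169,0.394,0,0,0],[-0.27,-0.169,0.48,0,0,0],[-0.27,-0.169,0.48,0,0,0]]'; python3 cl.py b -13.4; python3 - <<'E'
from h import *
for d in ((-3,0,40),(0,0,1)):
    P=case(np.array([-7.3,19.5,15])+d); print(P,rows(P,lean(PSI,30)))
crop("wrist",0,0,640,400,1,"pics/w4.png")
crop("scene",250,90,420,210,4.5,"pics/s4.png")
E
```

```text
time: 7.5
tool_pos: [649.5, 34.1, 128.8]
tcp_rot: [180.0, 29.6, 166.6]
ft_force: [-0.5, 0.2, -0.6]
finger_gap: 25.4
[668.49949257  28.35613303 117.        ] [-0.0341 -0.0073  0.096   0.0008 -0.0005  0.0001]
[671.41782021  27.66088932  78.        ] [ 3.330e-02 -7.600e-03  2.372e-01  8.000e-04 -5.000e-04  1.000e-04]
```

View pics/w4.png

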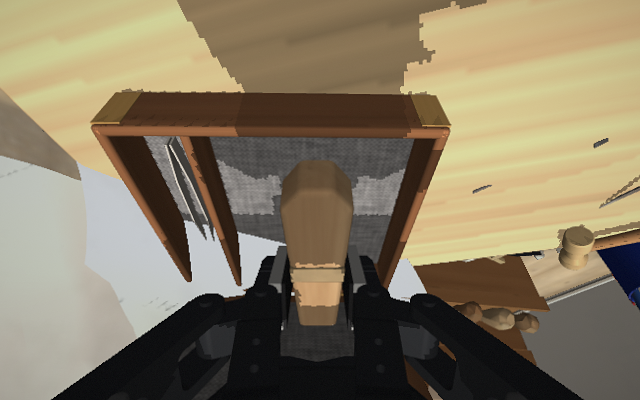

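View pics/s4.png

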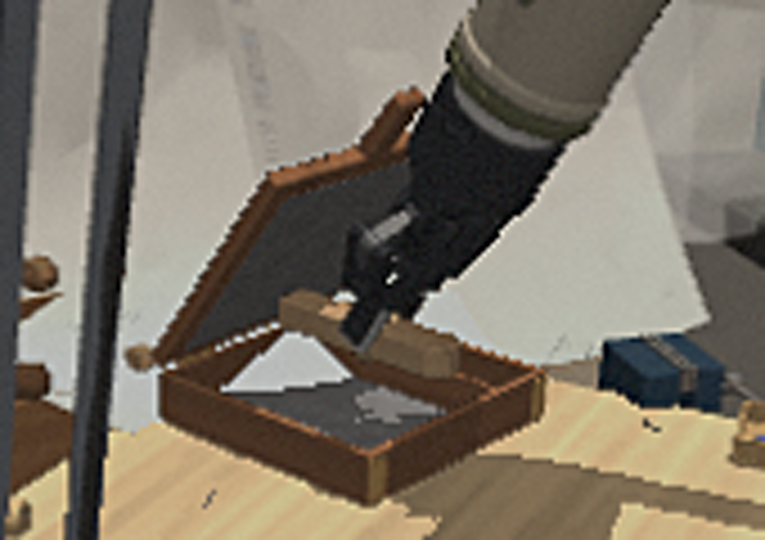

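View pics/cl_scene_b.png

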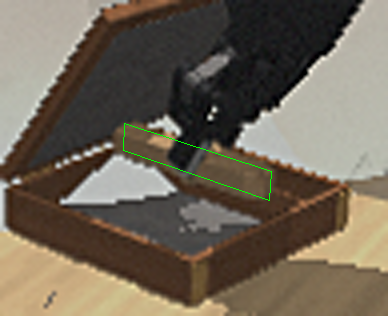

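View pics/cl_top_b.png

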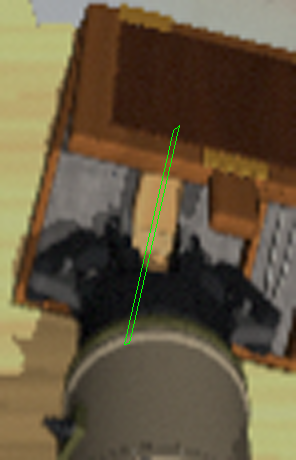

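```bash
python3 -m jog '[[-0.034,-0.007,0.096,0,0,0],[-0.034,-0.007,0.096,0,0,0],[-0.01,-0.007,0.146,0,0,0],[0.01,-0.007,0.188,0,0,0],[0.023,-0.007,0.215,0,0,0],[0.031,-0.007,0.232,0,0,0],[0.031,-0.007,0.232,0,0,0]]'; python3 - <<'E'
from h import *
print((R.from_euler('z',-PSI,degrees=True).apply(r.sense()["tool_pos"]-CASE)))
crop("wrist",0,0,640,400,1,"pics/w5.png")
crop("scene",250,90,420,210,4.5,"pics/s5.png")
E
```

```text
time: 8.45
tool_pos: [671.0, 26.4, 78.4]
tcp_rot: [179.9, 29.9, 166.5]
ft_force: [0.1, 0.7, -1.1]
finger_gap: 25.4
[-7.42130417 18.19559298 16.36537801]
```

View pics/w5.png

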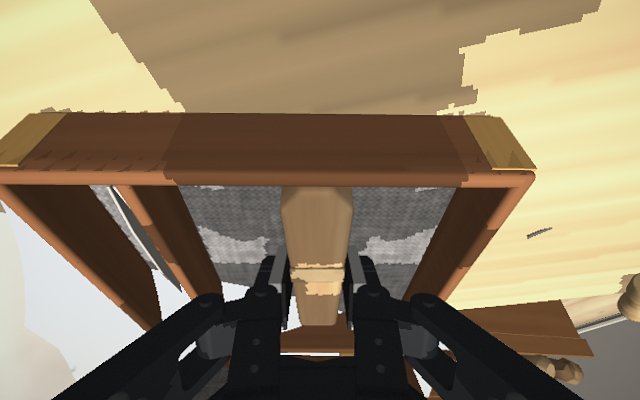

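View pics/s5.png

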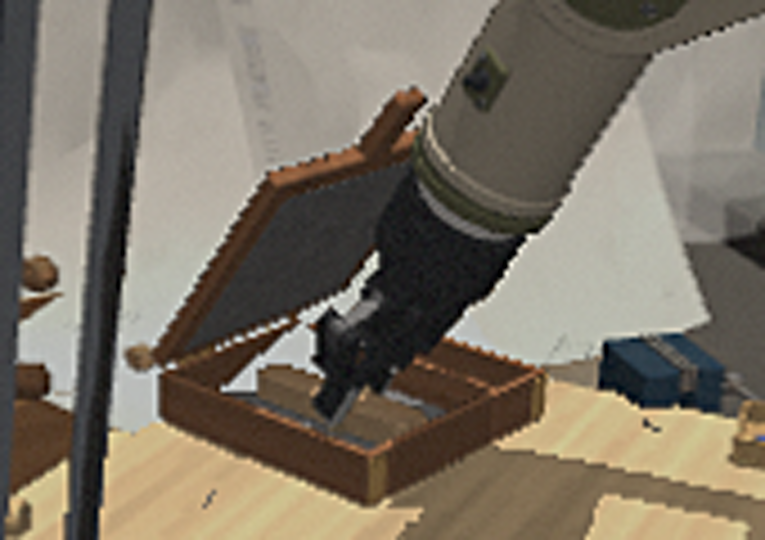

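```bash
python3 -m jog '[[0.004,0,0.007,0,0,0],[0.004,0,0.007,0,0,0]]'; python3 -m jog '[[0,0,0,0,0,0],[0,0,0,0,0,0],[0,0,0,0,0,0],[0,0,0,0,0,0],[0,0,0,0,0,0]]' 0.62;  python3 - <<'E'
from h import *
crop("wrist",0,0,640,400,1,"pics/w6.png")
E
```

```text
time: 8.75
tool_pos: [672.0, 26.4, 77.9]
tcp_rot: [179.9, 30.0, 166.5]
ft_force: [0.2, 1.0, -0.8]
finger_gap: 25.1
time: 9.25
tool_pos: [671.9, 26.4, 77.7]
tcp_rot: [179.9, 30.0, 166.5]
ft_force: [-0.1, -0.2, 0.4]
finger_gap: 53.1
```

View pics/w6.png

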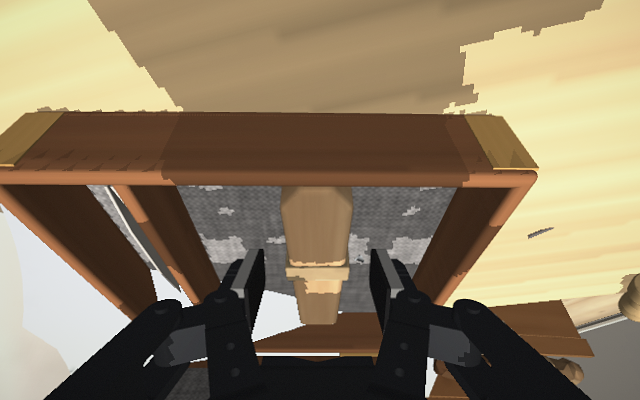

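```bash
python3 -m jog '[[0,0,-0.08,0,0,0],[0.02,0,-0.2,0,0,0],[0.08,0,-0.35,0,0,0],[0.14,0,-0.52,0,0,0],[0.2,0,-0.7,0,0,0],[0.24,0,-0.85,0,0,0],[0.26,0,-0.9,0,0,0],[0.26,0,-0.9,0,0,0]]'; python3 - <<'E'
from h import *
crop("wrist",0,0,640,400,1,"pics/w7.png")
crop("scene",250,90,420,210,4.5,"pics/s7.png")
E
python3 ov.py 674 7 -13.4 0.93 c
```

```text
time: 10.1
tool_pos: [508.1, 65.9, 243.3]
tcp_rot: [179.7, 30.2, 166.5]
ft_force: [0.5, -0.6, -0.3]
finger_gap: 53.2
```

View pics/w7.png

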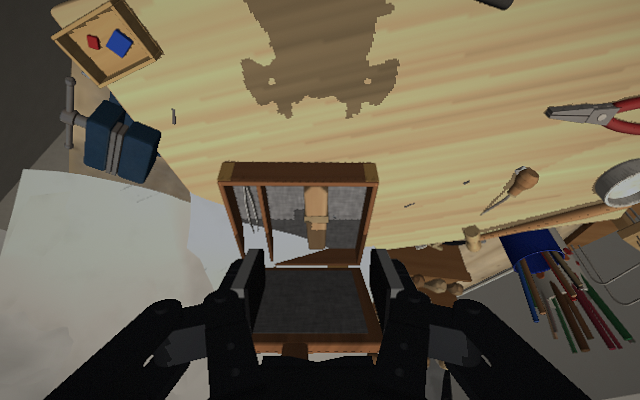

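View pics/ov_scene_c.png

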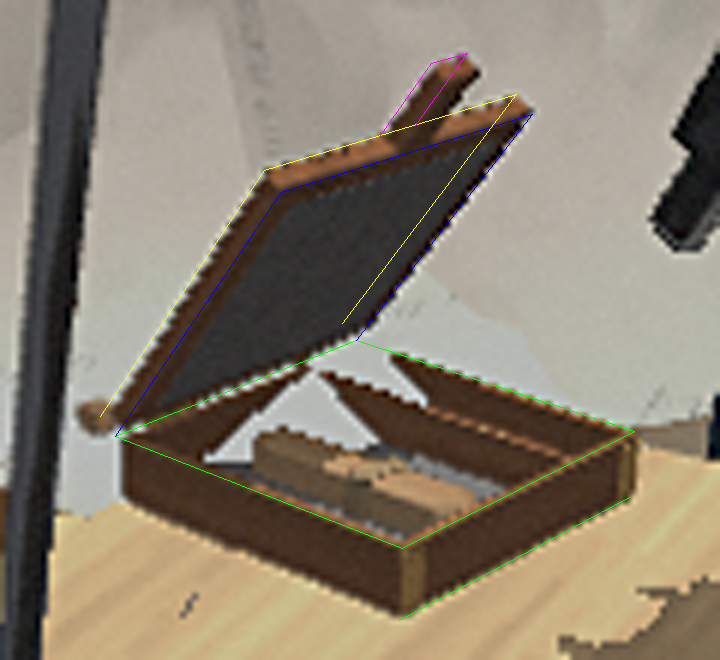

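View pics/ov_top_c.png

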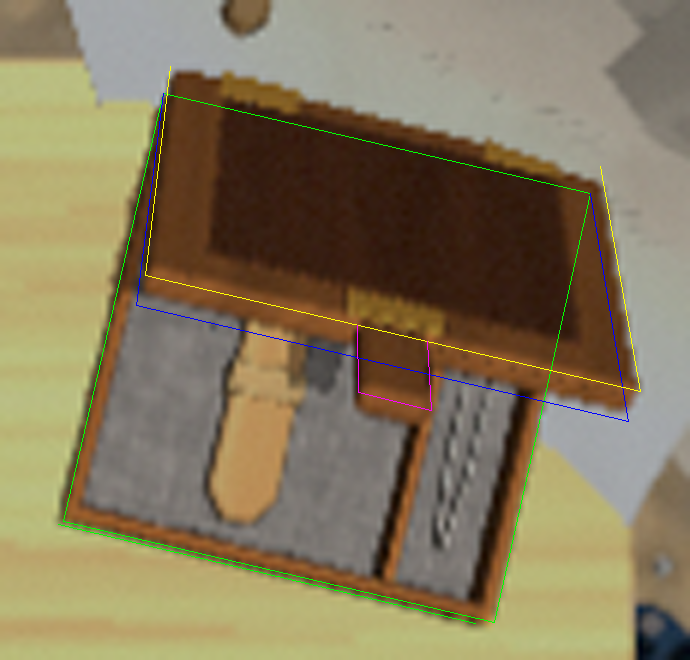

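```bash
cat >> h.py <<'E'
def tgt(th,t,back=0,dz=0):
    c,s_=np.cos(th),np.sin(th)
    rpy=lean(PSI,t); z=R.from_euler('xyz',rpy,degrees=True).apply([0,0,1])
    return case([86-204*c+6*s_,0,34+204*s_+6*c+dz])+(19-back)*z, rpy
E
python3 - <<'E'
from h import *
for b in (90,70,0): print(tgt(.935,10,b)[0],rows(*tgt(.935,10,b)))
E
```

```text
[632.52046191  16.88181986 333.62247296] [-6.497e-01 -7.010e-02 -6.580e-02  3.000e-04  1.103e-01 -3.000e-04]
[635.89887708  16.07696783 313.9263179 ] [-6.225e-01 -7.020e-02  9.500e-03  3.000e-04  1.103e-01 -3.000e-04]
[647.72333018  13.25998576 244.98977519] [-5.275e-01 -7.050e-02  2.729e-01  3.000e-04  1.103e-01 -3.000e-04]
```

```bash
python3 -m jog '[[-0.15,-0.02,-0.15,0,0.03,0],[-0.65,-0.07,-0.066,0,0.11,0],[-0.65,-0.07,-0.066,0,0.11,0],[-0.65,-0.07,-0.066,0,0.11,0],[-0.65,-0.07,-0.066,0,0.11,0],[-0.65,-0.07,-0.066,0,0.11,0],[-0.65,-0.07,-0.066,0,0.11,0]]'; python3 - <<'E'
from h import *
for b in (40,0): print(tgt(.935,10,b)[0],rows(*tgt(.935,10,b)))
crop("wrist",0,0,640,400,1,"pics/w8.png")
crop("scene",250,60,420,180,4.5,"pics/s8.png")
E
```

```text
time: 11.0
tool_pos: [632.2, 16.9, 333.1]
tcp_rot: [179.9, 10.0, 166.5]
ft_force: [-0.3, -0.8, -0.4]
finger_gap: 53.2
[640.96649984  14.8696898  284.38208531] [-0.0017 -0.      0.1983  0.0004 -0.0002 -0.0004]
[647.72333018  13.25998576 244.98977519] [-1.800e-03 -2.000e-04  3.583e-01  4.000e-04 -2.000e-04 -4.000e-04]
```

View pics/w8.png

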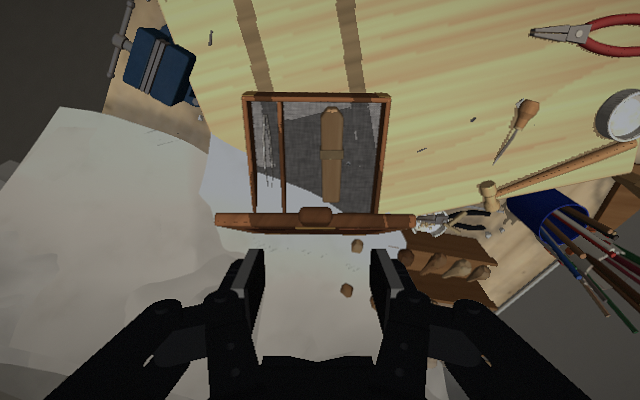

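View pics/s8.png

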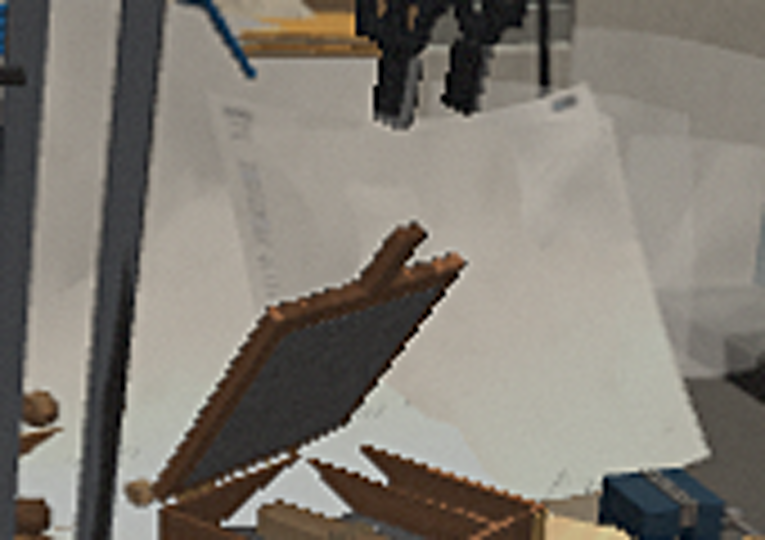

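```bash
python3 - <<'E'
from h import *
s=r.snapshot("wrist")
for th in (.9,.935,.97):
    c,q=np.cos(th),np.sin(th)
    L=lambda d,y,h:case([86-d*c+h*q,y,34+d*q+h*c])
    print(th,proj(s,[L(217,0,0),L(217,0,12),L(172,85.5,0),L(172,-85.5,12)]).round(1).tolist())
E
python3 -m jog '[[-0.002,0,0.1,0,0,0],[-0.002,0,0.2,0,0,0],[-0.002,0,0.2,0,0,0]]'
python3 - <<'E'
from h import *
print(rows(*tgt(.935,10,0)))
crop("wrist",0,0,640,400,1,"pics/w9.png")
crop("scene",250,60,420,180,4.5,"pics/s9.png")
E
```

```text
0.9 [[315.5, 190.6], [315.5, 207.4], [416.5, 201.6], [213.7, 215.9]]
0.935 [[315.5, 201.2], [315.5, 218.4], [416.9, 208.6], [213.5, 223.1]]
0.97 [[315.5, 212.1], [315.6, 229.4], [417.2, 215.8], [213.4, 230.3]]
time: 11.45
tool_pos: [639.0, 15.8, 282.6]
tcp_rot: [179.9, 9.9, 166.6]
ft_force: [-0.2, 0.6, -1.2]
finger_gap: 53.0
[-0.0102 -0.0019  0.1543  0.0004 -0.0008  0.0002]
```

View pics/w9.png

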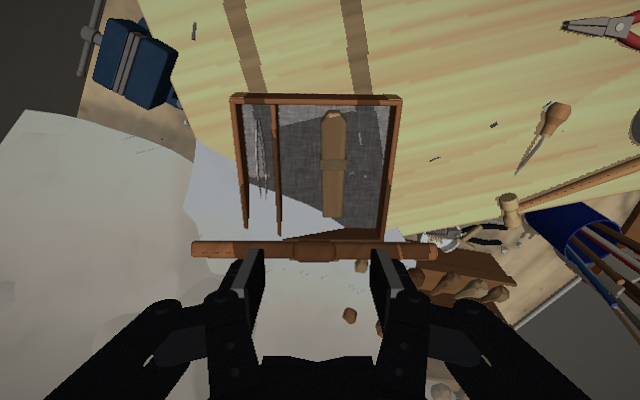

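View pics/s9.png

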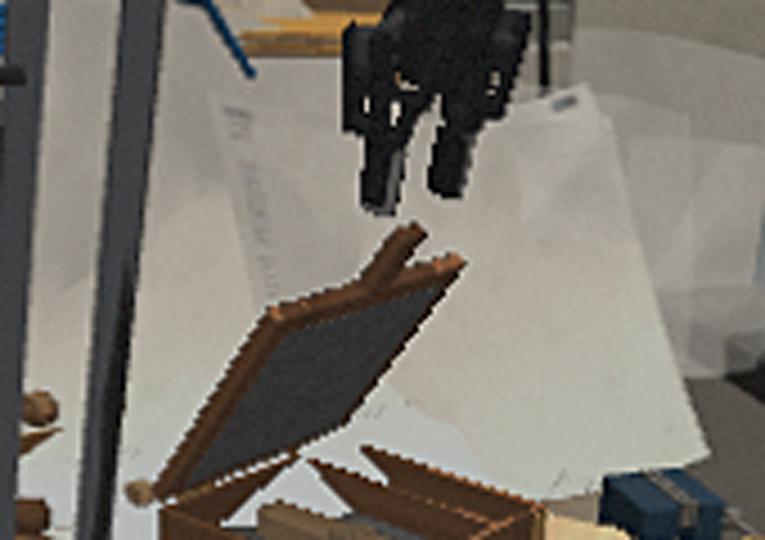

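```bash
python3 -m jog '[[-0.01,-0.002,0.08,0,0,0],[-0.01,-0.002,0.13,0,0,0],[-0.01,-0.002,0.155,0,0,0],[-0.01,-0.002,0.155,0,0,0]]'
python3 -m jog '[[0,0,0,0,0,0],[0,0,0,0,0,0],[0,0,0,0,0,0],[0,0,0,0,0,0],[0,0,0,0,0,0],[0,0,0,0,0,0]]' 0 30
python3 - <<'E'
from h import *
print(rows(*tgt(.935,10,0)))
crop("wrist",0,0,640,400,1,"pics/w10.png")
crop("scene",250,60,420,180,4.5,"pics/s10.png")
for th,t in ((.8,15),(.65,20),(.5,25),(.4,28),(.3,31),(.2,34),(.1,37),(0,40)): print(th,rows(*tgt(th,t,0)))
E
```

```text
time: 11.95
tool_pos: [650.0, 12.7, 248.0]
tcp_rot: [179.9, 10.1, 166.6]
ft_force: [0.1, 1.1, -0.7]
finger_gap: 52.5
time: 12.55
tool_pos: [650.5, 11.4, 250.1]
tcp_rot: [180.0, 10.2, 166.5]
ft_force: [-4.0, -3.5, 3.7]
finger_gap: 23.4
[ 0.0159  0.0047  0.0178  0.0001  0.0012 -0.0004]
0.8 [ 1.062e-01  4.600e-03  6.990e-02  1.000e-04 -2.650e-02 -4.000e-04]
0.65 [ 1.979e-01  4.400e-03  1.419e-01  1.000e-04 -5.430e-02 -4.000e-04]
0.5 [ 2.777e-01  4.300e-03  2.272e-01  1.000e-04 -8.210e-02 -4.000e-04]
0.4 [ 3.238e-01  4.200e-03  2.907e-01  1.000e-04 -9.880e-02 -4.000e-04]
0.3 [ 0.3632  0.0041  0.3586  0.     -0.1154 -0.0004]
0.2 [ 3.956e-01  4.100e-03  4.303e-01  0.000e+00 -1.321e-01 -4.000e-04]
0.1 [ 4.206e-01  4.000e-03  5.051e-01  0.000e+00 -1.488e-01 -4.000e-04]
0 [ 4.379e-01  4.000e-03  5.821e-01  0.000e+00 -1.654e-01 -4.000e-04]
```

View pics/w10.png

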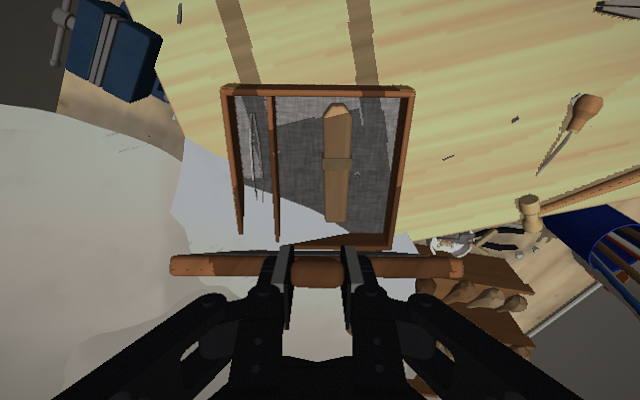

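View pics/s10.png

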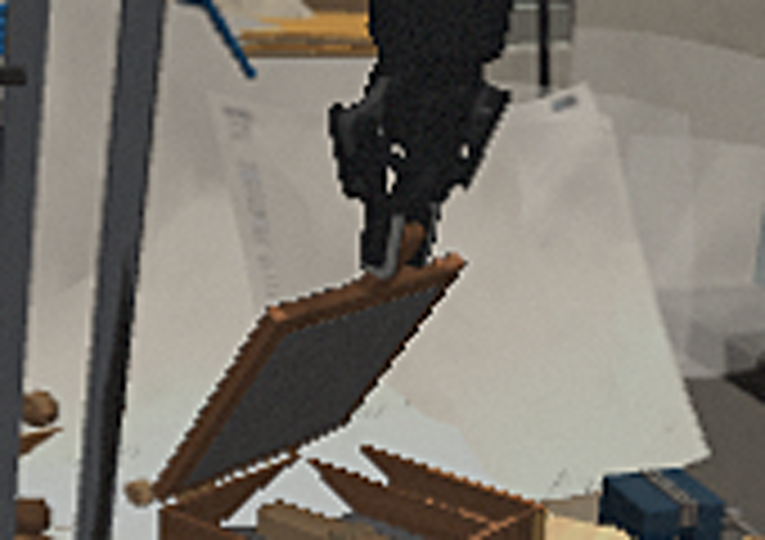

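```bash
python3 -m jog '[[0.025,0,0.022,0,-0.006,0],[0.05,0,0.036,0,-0.013,0],[0.078,0,0.053,0,-0.02,0],[0.106,0,0.07,0,-0.0265,0],[0.13,0,0.087,0,-0.033,0],[0.154,0,0.105,0,-0.04,0],[0.177,0,0.123,0,-0.047,0],[0.198,0,0.142,0,-0.054,0],[0.198,0,0.142,0,-0.054,0]]'
python3 - <<'E'
from h import *
crop("scene",250,90,420,210,4.5,"pics/s11.png")
for th,t in ((.65,20),(.5,25),(.4,28),(.3,31),(.2,34),(.1,37),(0,40)): print(th,rows(*tgt(th,t,0)))
E
```

```text
time: 13.55
tool_pos: [608.1, 22.1, 205.5]
tcp_rot: [179.9, 19.9, 166.5]
ft_force: [-7.9, -3.4, 4.7]
finger_gap: 23.1
0.65 [-0.005   0.0025 -0.0006  0.0002 -0.0007 -0.0003]
0.5 [ 0.088   0.0024  0.0701  0.0002 -0.0285 -0.0003]
0.4 [ 0.1441  0.0023  0.1249  0.0002 -0.0451 -0.0003]
0.3 [ 0.1944  0.0022  0.1853  0.0002 -0.0618 -0.0003]
0.2 [ 2.383e-01  2.100e-03  2.505e-01  2.000e-04 -7.850e-02 -3.000e-04]
0.1 [ 2.755e-01  2.000e-03  3.200e-01  2.000e-04 -9.510e-02 -3.000e-04]
0 [ 3.054e-01  2.000e-03  3.930e-01  2.000e-04 -1.118e-01 -3.000e-04]
```

View pics/s11.png

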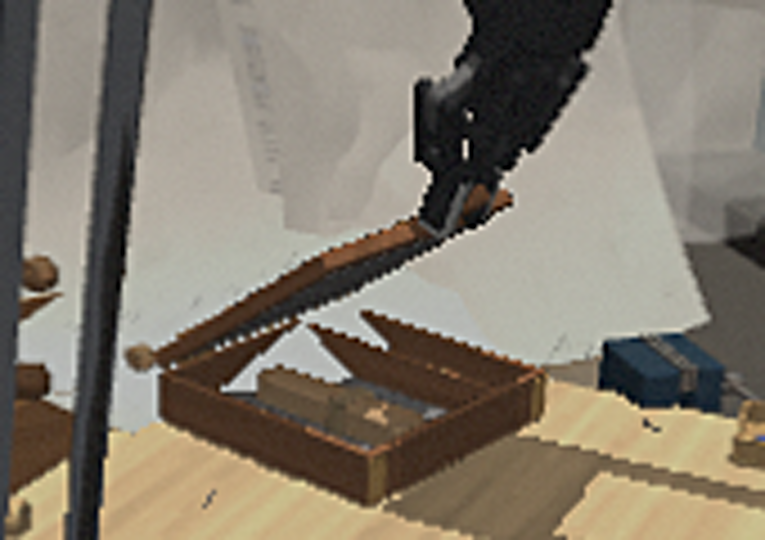

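```bash
python3 -m jog '[[0.022,0,0.016,0,-0.007,0],[0.044,0,0.033,0,-0.014,0],[0.066,0,0.051,0,-0.021,0],[0.088,0,0.07,0,-0.0285,0],[0.107,0,0.088,0,-0.034,0],[0.125,0,0.106,0,-0.04,0],[0.144,0,0.125,0,-0.045,0],[0.162,0,0.145,0,-0.05,0],[0.179,0,0.165,0,-0.056,0],[0.194,0,0.185,0,-0.062,0]]'
python3 - <<'E'
from h import *
crop("scene",250,90,420,210,4.5,"pics/s12.png")
for th,t in ((.3,31),(.2,34),(.1,37),(0,40)): print(th,rows(*tgt(th,t,0)))
E
```

```text
time: 14.6
tool_pos: [580.2, 29.1, 145.8]
tcp_rot: [179.9, 31.1, 166.5]
ft_force: [-3.8, -3.9, 1.9]
finger_gap: 23.1
0.3 [-0.0023  0.0011 -0.0059  0.0003  0.0006 -0.0004]
0.2 [ 0.0535  0.001   0.0496  0.0003 -0.016  -0.0005]
0.1 [ 0.1035  0.0008  0.1105  0.0003 -0.0327 -0.0005]
0 [ 0.1471  0.0007  0.1763  0.0003 -0.0494 -0.0005]
```

View pics/s12.png

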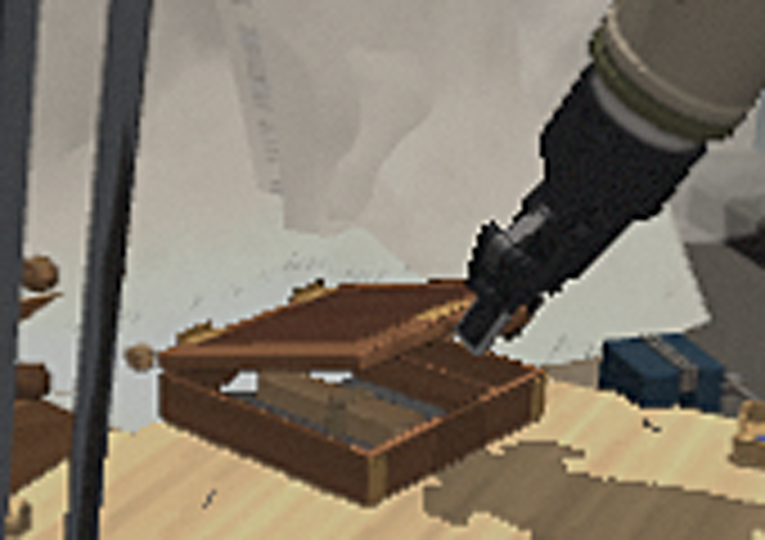

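```bash
python3 -m jog '[[0.018,0,0.02,0,-0.005,0],[0.036,0,0.035,0,-0.01,0],[0.0535,0,0.05,0,-0.016,0],[0.07,0,0.07,0,-0.021,0],[0.087,0,0.09,0,-0.027,0],[0.103,0,0.11,0,-0.033,0],[0.115,0,0.128,0,-0.037,0],[0.127,0,0.145,0,-0.041,0],[0.137,0,0.16,0,-0.045,0],[0.137,0,0.16,0,-0.045,0]]'
python3 - <<'E'
from h import *
crop("scene",250,90,420,210,4.5,"pics/s13.png")
for th,t in ((.05,39),(0,40),): print(th,rows(*tgt(th,t,0)))
E
```

```text
time: 15.65
tool_pos: [572.0, 31.2, 93.1]
tcp_rot: [179.9, 39.2, 166.5]
ft_force: [3.5, -5.9, -0.9]
finger_gap: 23.4
0.05 [-0.0087  0.0004 -0.0146  0.0003  0.0009 -0.0006]
0 [ 0.0175  0.0003  0.0156  0.0003 -0.0046 -0.0006]
```

View pics/s13.png

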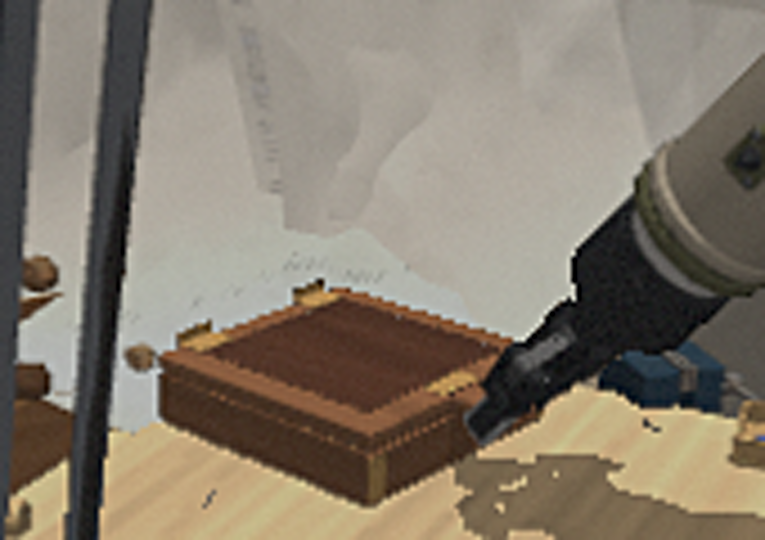

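```bash
python3 -m jog '[[0.006,0,0.007,0,0,0],[0.011,0,0.013,0,0,0],[0.015,0,0.017,0,0,0],[0.015,0,0.017,0,0,0]]'; python3 -m jog '[[0.003,0,0.004,0,0,0],[0.006,0,0.007,0,0,0],[0.006,0,0.007,0,0,0]]'
```

```text
time: 16.1
tool_pos: [572.6, 31.2, 90.1]
tcp_rot: [179.9, 39.3, 166.4]
ft_force: [-31.9, -5.2, 31.6]
finger_gap: 23.2
time: 16.4
tool_pos: [573.4, 31.0, 89.1]
tcp_rot: [179.9, 39.4, 166.4]
ft_force: [-33.0, -7.3, 34.8]
finger_gap: 23.5
```

```bash
python3 ov.py 674 7 -13.4 0.0 d; python3 -m jog '[[-0.003,0,-0.004,0,0,0],[-0.006,0,-0.007,0,0,0],[-0.006,0,-0.007,0,0,0],[-0.006,0,-0.007,0,0,0]]'; python3 -m jog '[[0,0,0,0,0,0],[0,0,0,0,0,0],[0,0,0,0,0,0],[0,0,0,0,0,0],[0,0,0,0,0,0]]' 0.62
```

```text
time: 16.9
tool_pos: [573.2, 30.9, 89.5]
tcp_rot: [179.8, 39.3, 166.4]
ft_force: [5.8, -8.9, 0.1]
finger_gap: 23.4
time: 17.4
tool_pos: [571.4, 32.0, 87.3]
tcp_rot: [179.8, 39.1, 166.5]
ft_force: [-0.2, 0.3, -0.9]
finger_gap: 53.0
```

View pics/ov_scene_d.png

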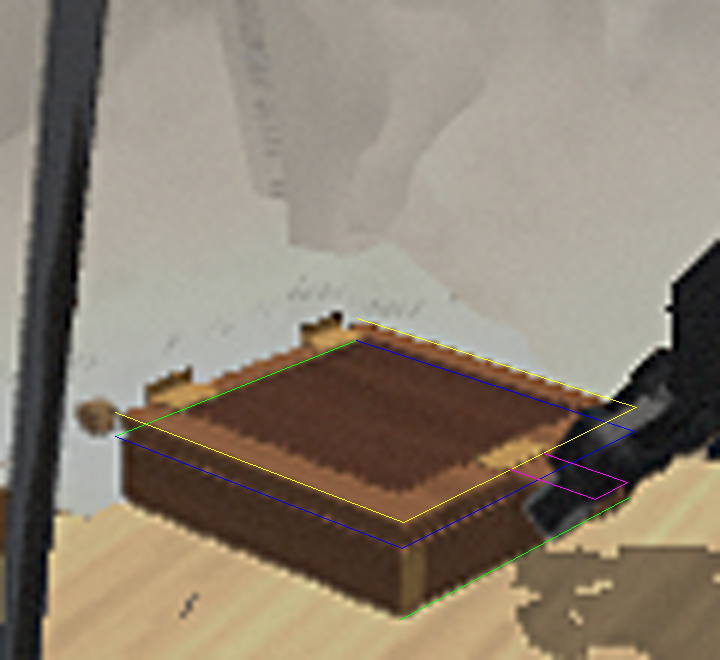

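```bash
python3 -m jog '[[0,0,-0.06,0,0,0],[0,0,-0.15,0,0,0],[0,0,-0.3,0,0,0],[0,0,-0.45,0,0,0],[0,0,-0.6,0,0,0],[0,0,-0.6,0,0,0],[0,0,-0.6,0,0,0]]'; python3 ov.py 674 7 -13.4 0.0 e; python3 - <<'E'
from h import *
crop("top",215,110,465,290,3.2,"pics/t9.png")
print(r.sense()["ft_force"])
E
```

```text
time: 18.1
tool_pos: [480.0, 54.0, 205.7]
tcp_rot: [179.7, 39.4, 166.5]
ft_force: [-0.3, 0.4, -1.3]
finger_gap: 52.8
[ 0.37307979  0.69814067 -0.1397953 ]
```

View pics/ov_scene_e.png

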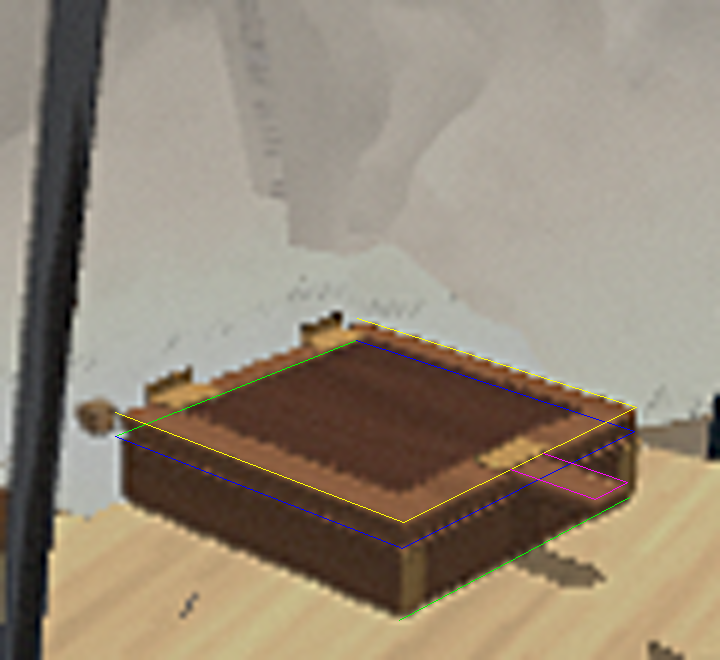

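View pics/t9.png

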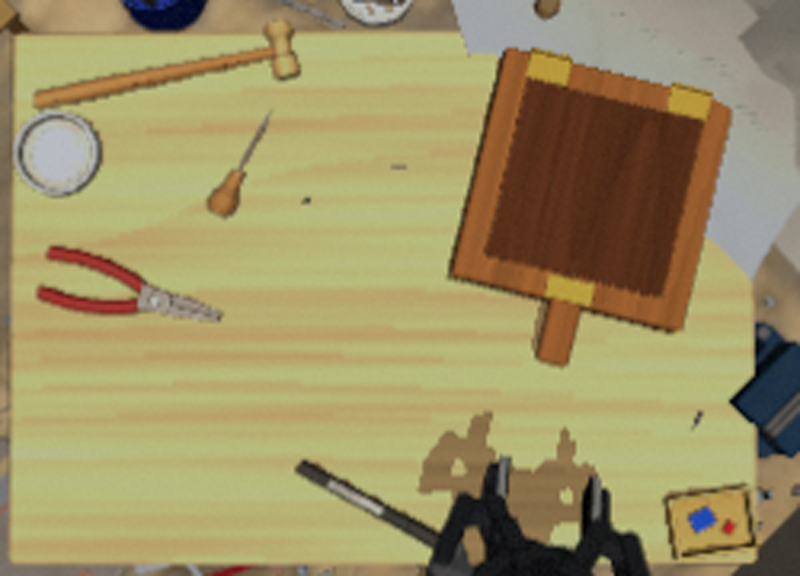

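The scene view shows the lid on its shut outline: the near corner is at about (403,522) in the crop and the tab lies inside its outline. The top view shows the pliers where they were and the gripper clear of everything, so I'm handing in.

```bash
python3 -c "
from bench import r
print(r.hand_in())"
```

```text
the job is handed in; nothing more can be done
None
```

The ring clamp is in the wide compartment, the lid is shut, and I handed the job in at about 18 s. No verdict is reported.

**What I did:** I gripped the clamp at its middle with the tool leaning 30° to the front. I laid it down about 10 mm in front of the compartment's centre, let go and backed out. I then gripped the lid's tab and lowered it along its arc at about 0.4 rad/s. After pressing lightly at the bottom, I let go and retreated.

**Last checks:**
- **Clamp:** pictures taken after release and before closing showed it lying flat and fully inside the compartment. I could not see it again once the lid was shut.
- **Lid:** its outline matches the model at angle 0 in the scene camera.
- **Pliers:** they look unmoved in the top camera.
- **Robot:** the gripper is clear of everything, with wrist force under 1 N.

**Disagreements, all small:**
- The lid started at roughly 0.93–0.96 rad, judging by the pictures and the grip position.
- The gripper stopped at 25 mm on the clamp, where the description gives a width of 28 mm.
- Pressing the lid shut briefly gave about 35 N along each of x and z at the wrist, about 48 N in all and well under the 120 N limit.

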